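# Chopping board into the narrowest slot that takes it

## Robot

A 6-joint arm with a two-finger parallel gripper is mounted at the origin on the work surface. World frame = base frame: x ahead of the robot, y to its left, z up, the work surface at z = 0. Lengths are in mm, angles in rad, forces in N, time in s.
With the tool pointing down it reaches from about 350 to 975 mm from the base axis. Payload 7.1 kg.
Tool frame: the origin (TCP) lies between the finger pads; the fingertips stand 19 mm ahead of it and the grasp point (between the pads) is the TCP; z points along the fingers, y is the line along which they close (so a half turn about z gives the same grasp; the last joint's range is limited). The gripper opens to 88 mm and grips with 3 to 60 N. Pads are 20 mm wide; open, the fingers measure 115 mm over their backs; the gripper's body (75 mm by 178 mm) begins 61 mm behind the grasp point.
Start: joints at [1.215, 0.423, 1.63, -0, 1.089, -0.019], TCP at [206.511, 589.88, 241.675] pointing down, gripper open.
Joint ranges: [-3, 3], [-0.9, 2.11], [0.09, 2.58], [-1.31, 4.45], [0.11, 2.69], [-2.54, 2.54]. Speed limits (rad/s): [2.39, 2.39, 3.01, 3.14, 3.14, 3.14].

## Interface

Orientations are given as a rotation vector (axis times angle).
In Python, from workcell import ctrl gives the robot as it stands.
- The arm moves only by the tool arm_command, never from a script. Its argument "series" is a list of rows, each an object with "linear": the shift along the tool's x, y, z in m, a list of three; "turn": the turn about the tool's z in rad. A call has 1 to 10 rows; each row shifts and turns the commanded pose from where the row before left it, along the tool's axes as they then stand; what a row does not reach is not made up. A row lasts 1/10 s, in which the tool goes at most 50 mm and 8.59 degrees, less where a joint would pass 70% of its speed; a pose out of reach is approached as far as the arm can. A call with a gripper value outside its range is refused whole. "jaw" is the opening, from -1 (shut) to 1 (fully open), set as the call begins (left out, the last holds). The fingers move at their own pace and stop on an object; the grip force is fixed at half the most. Time passes only in rows, so rows that do not move let the fingers close. It gives the time, the measured TCP pose, the force, the opening and the grip force at its end, in the units of the state.
- ctrl.get_obs(): the state, without advancing time (a new reading comes with each control period).
- ctrl.get_image(name): name is "scene" or "top"; returns a dict with "frame" (384x512x3 uint8, blue, green, red), "fx", "fy", "cx", "cy" (pixels), "rvec" (rotation vector, rad) and "tvec" (3), from world to camera coordinates, as OpenCV has them. Camera axes: x right, y down, z forward; pixel columns grow to the right and rows downward; lengths in mm; the calibration is good to about 2 mm. A picture is of the moment at which its call begins. There is no depth.
- ctrl.close_job(): hands the job in; it is judged then, once.
The state is a dict: "t": time; "qpos": joint angles; "qvel": joint speeds; "joint_torque": joint torques, N m; "ee_pos": TCP position; "orientation": TCP orientation; "ft_force": force on the tool from outside, world axes, zero at the start; "moment": the same for the moment, N m; "width": finger opening in mm; "grasp_force": force on a finger pad.
Only numpy, scipy, OpenCV 4.12 (cv2) and the standard library are available. Lean on these libraries where they do the work, as an engineer would, in place of code of your own. Each camera call takes 0.05 s, during which the arm holds its last target. There are 200 camera calls.

## Task

The chopping board in the drainer's end gap nearest the slotted block is dry: take it by its handle and put it away in the block, in the narrowest slot that accepts it, so that it is held upright and cannot loll to one side. Feel for that slot along the block without forcing the board, lower it fully home about the middle of the slot before you let go, and leave it standing there. Leave the other two boards and the things round about where they are.

Things in the scene. Friction and masses are not known exactly. Their poses are not given: they have to be found in the camera images.
- block: slotted beech block that stores boards, 110 mm deep (x), 160 long (y), 60 high; fixed. Five slots run through it along x, open above and at both ends, floor 15 mm above the table, every 28 mm along y; from the +y end to the -y end each is about 4 mm wider than the last. Exact widths unknown; square lips; the wood bruises if pressed harder than 35 N. Origin: centre of the underside
- slot_a (a point): middle of the narrowest slot's mouth, at the +y end, level with the lips (60 mm above the table, 45 mm above the slot floor). The narrowest slot that takes a board leaves it about 1.5 mm of play and holds it in its middle, within 3 degrees of upright; in a wider one it topples against a lip, 2.7 mm or more off the middle. A slot too narrow lets the foot sink in 5 mm at most
- slot_b (a point): middle of the mouth of the second narrowest slot, level with the lips
- slot_c (a point): middle of the mouth of the middle slot, level with the lips
- slot_d (a point): middle of the mouth of the second widest slot, level with the lips
- slot_e (a point): middle of the mouth of the widest slot, level with the lips
- drainer: low steel wire drainer 156 mm (x) by 186 mm (y), fixed; six hoops 92 mm high and 84 mm wide stand 26 mm apart along y and make five gaps, 21 mm clear; boards stand in the first, third and fifth, 52 mm apart, each leaning 4 to 8 degrees towards -y, feet 18 mm above the table. Origin: centre of the underside, on the table
- pocket (a point): floor of the drainer's end gap on its -y side, the one nearest the slotted block, 18 mm above the table: the board whose foot is here is the one to put away
- board_p: one of three beech paddle boards, alike but for thickness (all different, 7 to 18 mm, not known which; even all over), 0.07 to 0.25 kg, leaning on a hoop of the drainer. Blade 120 mm wide (x), 105 mm high; foot half-round, so it never stands unaided; handle 34 mm wide rises mid-top to 175 mm above the foot, with a hanging hole 158 mm up. Origin: centre of the foot; z along the handle, y across the thickness
- board_q: one of three beech paddle boards, alike but for thickness (all different, 7 to 18 mm, not known which; even all over), 0.07 to 0.25 kg, leaning on a hoop of the drainer. Blade 120 mm wide (x), 105 mm high; foot half-round, so it never stands unaided; handle 34 mm wide rises mid-top to 175 mm above the foot, with a hanging hole 158 mm up. Origin: centre of the foot; z along the handle, y across the thickness
- board_r: one of three beech paddle boards, alike but for thickness (all different, 7 to 18 mm, not known which; even all over), 0.07 to 0.25 kg, leaning on a hoop of the drainer. Blade 120 mm wide (x), 105 mm high; foot half-round, so it never stands unaided; handle 34 mm wide rises mid-top to 175 mm above the foot, with a hanging hole 158 mm up. Origin: centre of the foot; z along the handle, y across the thickness
- board_p_mid (a point): point in the middle of board_p's thickness and width, 45 mm above its foot: level with the block's lips when the board is home
- board_q_mid (a point): point in the middle of board_q's thickness and width, 45 mm above its foot: level with the block's lips when the board is home
- board_r_mid (a point): point in the middle of board_r's thickness and width, 45 mm above its foot: level with the block's lips when the board is home
- jar: glass spice jar with a steel screw lid, 50 mm across, 94 mm high, standing on the blue turntable. Bystander. Origin: centre of its underside
- pin: short beech rolling pin, 42 mm thick, 290 mm long with its handles, lying along its y on the table beyond the work. Bystander. Origin: underside of its middle
- saucers: three stacked melamine saucers, 140 mm across, 29 mm high together. Bystander. Origin: centre of the underside

How it is judged:
By the outcome, as a careful person would: the job done as asked, in the order asked, and still so for the second after the job is handed in, with the robot touching nothing.
It also fails if it takes over 48 s, if anything falls off the work surface, if the arm or the gripper's body presses on something with over 40 N, if the wrist force passes 120 N, or if a joint passes its speed limit or range.

## Working session

There is one attempt and no reset: what is moved stays moved. The work goes in short steps, Python scripts to look and compute and a tool call to move; the robot and the scene stay as the last step left them, time stands still between calls to the robot, and variables do not carry over. Pictures are saved under pics/ and viewed, at most 10 in all, crops included, and the job is handed in when it is done.

Besides the shell and the picture viewer there is one more tool, called after ">>>" in YAML: its name, and indented under it one key for each argument. arm_command: Moves the arm, as the interface text tells. Its arguments: {"type":"object","properties":{"series":{"type":"array"},"jaw":{"type":"number"}},"required":["series"]}

```bash
mkdir -p pics; cat > h.py <<'E'
import numpy as np, cv2
from workcell import ctrl
def cam(n):
    im=ctrl.get_image(n); R=cv2.Rodrigues(np.array(im['rvec'],float))[0]; t=np.array(im['tvec'],float).ravel()
    return im,R,t
def ray(c,u,v):
    im,R,t=c; d=R.T@np.array([(u-im['cx'])/im['fx'],(v-im['cy'])/im['fy'],1.]); return -R.T@t,d/np.linalg.norm(d)
def onz(c,u,v,z):
    o,d=ray(c,u,v); return (o+d*(z-o[2])/d[2]).round(1)
def proj(c,p):
    im,R,t=c; q=R@np.array(p,float)+t; return (q[:2]/q[2]*[im['fx'],im['fy']]+[im['cx'],im['cy']]).round(1)
def save(c,f,crop=None,s=1):
    a=c[0]['frame']
    if crop: x0,y0,x1,y1=crop; a=a[y0:y1,x0:x1]
    cv2.imwrite('pics/'+f,cv2.resize(a,None,fx=s,fy=s,interpolation=cv2.INTER_CUBIC))
E
python3 - <<'E'
from h import *
for n in ('scene','top'):
    c=cam(n); save(c,n+'1.png',s=1.5); print(n,-c[1].T@c[2],c[1][2],c[0]['fx'])
o=ctrl.get_obs(); print({k:np.round(o[k],3) for k in o})
E
```

```text
scene [1347.85156547 -520.95509524  707.21414003] [-0.681312    0.40945631 -0.60676148] 405.6772683232486
top [ 344.09529749 -111.69745485 1307.13393092] [ 0.19743701  0.01803824 -0.98014961] 405.49669146782384
{'t': np.float64(0.1), 'qpos': array([ 1.215,  0.424,  1.631,  0.   ,  1.089, -0.019]), 'qvel': array([ 0.003, -0.002, -0.002, -0.   ,  0.001, -0.001]), 'joint_torque': array([ 0.0000e+00, -5.4561e+01, -2.7432e+01,  6.5000e-02,  1.9000e-02,
       -0.0000e+00]), 'ee_pos': array([206.355, 589.446, 240.983]), 'orientation': array([-5.270e-01, -3.097e+00,  2.000e-03]), 'ft_force': array([-0.318, -0.521, -0.057]), 'moment': array([-0.055,  0.005, -0.04 ]), 'grasp_force': np.float64(0.0), 'width': np.float64(87.329)}
```

View pics/scene1.png

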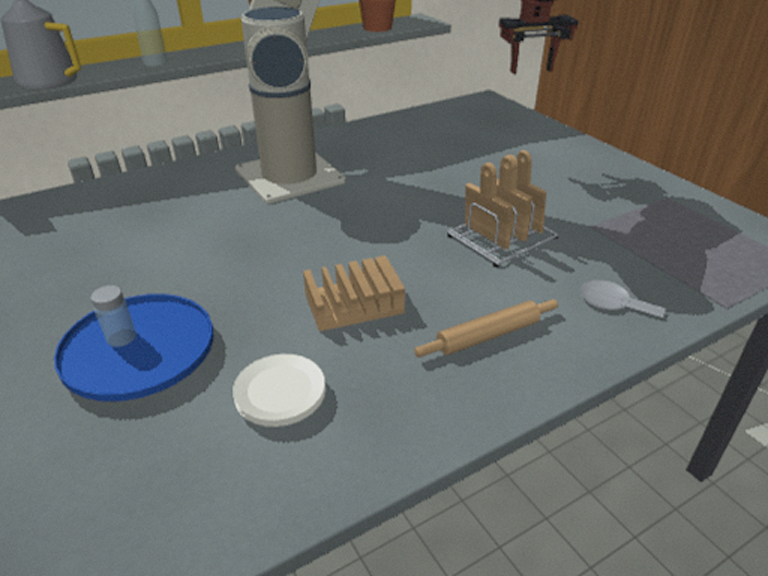

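View pics/top1.png

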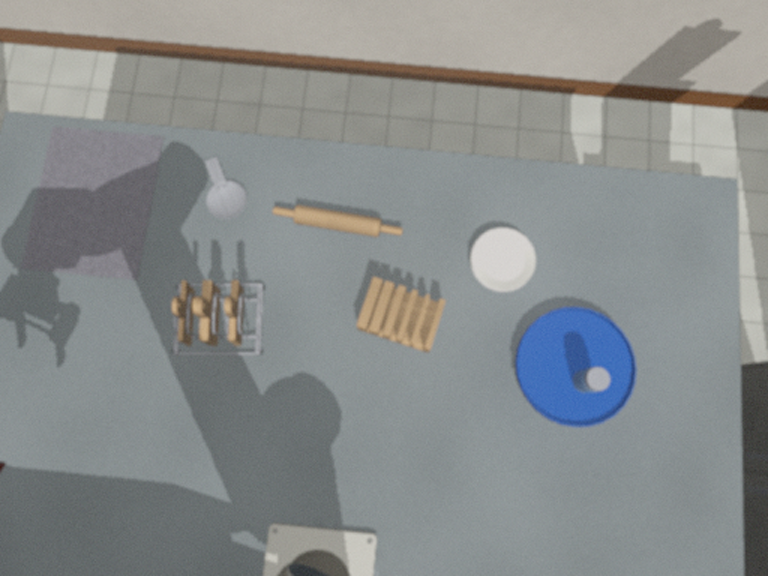

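The scene view shows the block at about (355,292) and the drainer with three boards at (505,210). In the top view the block is at (401,313) and the target board is the right-hand one at (235,310). I'll zoom in on both.

```bash
python3 - <<'E'
from h import *
c=cam('top'); a=c[0]['frame']
p=cv2.resize(a[180:245,110:185],None,fx=7,fy=7,interpolation=cv2.INTER_CUBIC)
q=cv2.resize(a[180:245,232:302],None,fx=7,fy=7,interpolation=cv2.INTER_CUBIC)[:,:270*7]
im=np.hstack([p,q]); im=cv2.resize(im,(798,int(im.shape[0]*798/im.shape[1])));print(im.shape, 'scale',798/1015*7)
c2=cam('scene'); b=c2[0]['frame']
r=np.zeros((0,798,3),np.uint8)
cv2.imwrite('pics/t2.png',im)
p=cv2.resize(b[95:180,290:380],None,fx=4.7,fy=4.7,interpolation=cv2.INTER_CUBIC);q=cv2.resize(b[160:245,200:280],None,fx=4.7,fy=4.7,interpolation=cv2.INTER_CUBIC)
cv2.imwrite('pics/s2.png',np.hstack([p,q]));print(p.shape,q.shape)
E
```

```text
(357, 798, 3) scale 5.503448275862069
(400, 423, 3) (400, 376, 3)
```

View pics/t2.png

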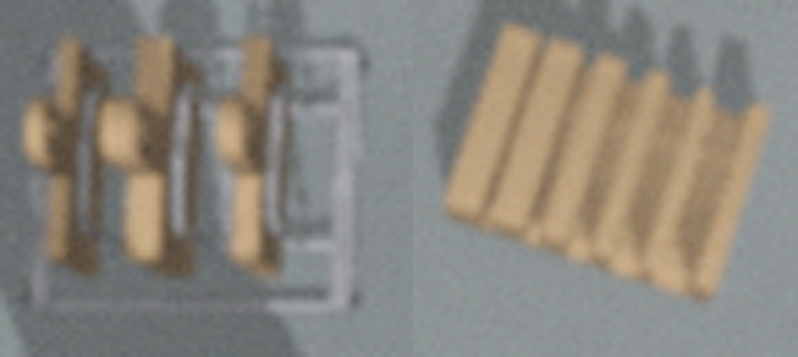

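View pics/s2.png

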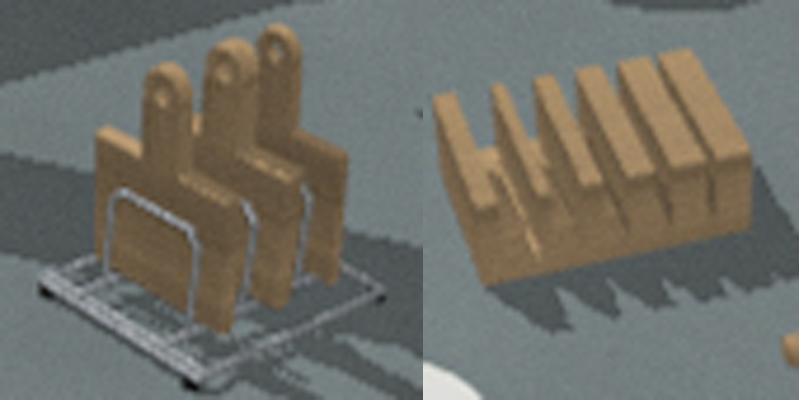

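The top crop shows the target board's shoulders at about (258,40) and (247,262), with its handle top at x≈222–235, y≈135. The block's top corners are (505,25), (770,108), (710,298) and (445,210). In the scene crop the target's handle tip is at (167,63).

```bash
python3 - <<'E'
from h import *
T=cam('top');S=cam('scene'); k=5.503
bt=lambda x,y:(231.5+(x-412.8)/k+.0,179.5+y/k)
dt=lambda x,y:(109.5+x/k,179.5+y/k)
ds=lambda x,y:(289.5+x/4.7,94.5+y/4.7); bs=lambda x,y:(199.5+(x-423)/4.7,159.5+y/4.7)
C=[onz(T,*bt(*p),60) for p in [(505,25),(770,108),(710,298),(445,210)]]
print('block top',C,np.mean(C,0))
C2=[onz(S,*bs(*p),60) for p in [(675,52),(747,155),(487,207),(438,97)]]
print('block scene',C2,np.mean(C2,0))
for C in(C,C2):
  e=(C[0]+C[3])/2-(C[1]+C[2])/2 if C is not C2 else (C[0]+C[1])/2-(C[2]+C[3])/2
  print('y-dir len',np.linalg.norm(e),np.degrees(np.arctan2(-e[0],e[1])))
def tri(a,b):
    (o1,d1),(o2,d2)=ray(T,*a),ray(S,*b)
    s=np.linalg.lstsq(np.c_[d1,-d2],o2-o1,rcond=None)[0]; p,q=o1+d1*s[0],o2+d2*s[1]
    return ((p+q)/2).round(1),np.linalg.norm(p-q).round(1)
print('drainer',[onz(T,*dt(*p),3) for p in [(52,45),(352,48),(348,300),(38,302)]])
# target board: top of shoulder front(+x) & rear(-x), centre of edge face
print('sh+x',tri(dt(257,40),ds(232,200)),onz(T,*dt(257,40),122))
print('sh-x',tri(dt(246,262),ds(104,130)),onz(T,*dt(246,262),122))
print('handle tip',tri(dt(229,135),ds(167,63)),onz(T,*dt(229,135),192))
for z in (160,190): print(onz(T,*dt(222,135),z),onz(T,*dt(250,135),z))
E
```

```text
block top [array([622.7, -47.9,  60. ]), array([ 589.4, -202.9,   60. ]), array([ 478.4, -178.3,   60. ]), array([513.1, -25.4,  60. ])] [ 550.9   -113.625   60.   ]
block scene [array([517.4, -34. ,  60. ]), array([627.8, -52.2,  60. ]), array([ 594.4, -198.5,   60. ]), array([ 486.1, -177.3,   60. ])] [ 556.425 -115.5     60.   ]
y-dir len 157.65976817184531 -12.453913884327212
y-dir len 148.36968187604904 -12.59373089084326
drainer [array([581.3, 377. ,   3. ]), array([597.1, 198.4,   3. ]), array([447.6, 179.5,   3. ]), array([428.6, 359.5,   3. ])]
sh+x (array([574.2, 223.3, 120.9]), np.float64(2.1)) [573.3 222.1 122. ]
sh-x (array([454.5, 213. , 118.9]), np.float64(5.1)) [452.9 209.8 122. ]
handle tip (array([511.2, 211.8, 190.2]), np.float64(4.8)) [509.6 209.1 192. ]
[514. 222. 160.] [515.4 207.4 160. ]
[509.5 213.2 190. ] [510.9 199.1 190. ]
```

```bash
cat >> h.py <<'E'
from scipy.spatial.transform import Rotation as Ro
def to(p,yaw=None):
    "tool shift (m) to world p after turning so that tool y points along yaw (deg) from world y"
    o=ctrl.get_obs(); R=Ro.from_rotvec(o['orientation']).as_matrix(); y=R[:2,1]
    cur=np.degrees(np.arctan2(-y[0],y[1])); turn=0
    if yaw is not None:
        turn=-np.radians(yaw-cur); R=Ro.from_euler('z',yaw-cur,degrees=True).as_matrix()@R
    d=R.T@(np.array(p)-o['ee_pos'])/1000
    print('yaw',cur.round(2),'turn',round(turn,4),'shift',d.round(4),'pos',np.round(o['ee_pos'],1),'F',np.round(o['ft_force'],2),'M',np.round(o['moment'],3),'w',round(float(o['width']),2),'t',round(float(o['t']),2))
E
python3 -c "
from h import *
to([512,213.5,241],5.8)"
```

```text
yaw -19.3 turn -0.438 shift [-0.266  -0.4052  0.0006] pos [206.5 589.7 241.4] F [0.63 0.03 0.7 ] M [ 0.036  0.014 -0.016] w 87.62 t 0.3
```

>>> arm_command:
  series:
    - {"linear": [0, 0, 0], "turn": -0.146}
    - {"linear": [0, 0, 0], "turn": -0.146}
    - {"linear": [0, 0, 0], "turn": -0.146}
    - {"linear": [-0.026, -0.04, 0], "turn": 0}
    - {"linear": [-0.026, -0.04, 0], "turn": 0}
    - {"linear": [-0.026, -0.04, 0], "turn": 0}
    - {"linear": [-0.026, -0.04, 0], "turn": 0}
    - {"linear": [-0.026, -0.04, 0], "turn": 0}
    - {"linear": [-0.026, -0.04, 0], "turn": 0}
    - {"linear": [0, 0, 0], "turn": 0}
  jaw: -0.05

```text
t: 1.3
ee_pos: [388.7, 363.1, 241.8]
orientation: [-0.151, 3.137, -0.002]
ft_force: [-0.8, -0.5, -0.0]
width: 41.7
grasp_force: 0.0
```

```bash
python3 -c "
from h import *
to([512,213.5,241],5.8)"
```

```text
yaw 5.51 turn -0.005 shift [-0.1076 -0.1613  0.001 ] pos [388.7 363.1 241.8] F [-0.79 -0.45 -0.01] M [ 0.025  0.007 -0.036] w 41.72 t 1.3
```

>>> arm_command:
  series:
    - {"linear": [-0.025, -0.037, 0], "turn": 0}
    - {"linear": [-0.025, -0.037, 0], "turn": 0}
    - {"linear": [-0.025, -0.037, 0], "turn": 0}
    - {"linear": [-0.025, -0.037, 0], "turn": -0.005}
    - {"linear": [-0.0076, -0.0133, 0], "turn": 0}
    - {"linear": [0, 0, 0.01], "turn": 0}
    - {"linear": [0, 0, 0], "turn": 0}

```text
t: 2.0
ee_pos: [507.8, 217.8, 230.0]
orientation: [0.166, -3.134, 0.001]
ft_force: [-0.6, 0.0, 0.0]
width: 41.8
grasp_force: 0.0
```

```bash
python3 - <<'E'
from h import *
to([512,213.5,155],5.8)
T=cam('top');S=cam('scene')
a=cv2.resize(T[0]['frame'][175:245,105:185],None,fx=5,fy=5,interpolation=cv2.INTER_CUBIC);b=cv2.resize(S[0]['frame'][75:180,290:380],None,fx=4,fy=4,interpolation=cv2.INTER_CUBIC)
a=cv2.copyMakeBorder(a,0,b.shape[0]-a.shape[0],0,0,0); cv2.imwrite('pics/3.png',np.hstack([a,b]))
p=ctrl.get_obs()['ee_pos'];print(proj(S,p))
E
```

```text
yaw 6.07 turn 0.0047 shift [-0.004  -0.0047  0.075 ] pos [507.8 217.8 230. ] F [-0.6   0.03  0.  ] M [ 0.096  0.006 -0.017] w 41.81 t 2.0
[326.8  94. ]
```

View pics/3.png

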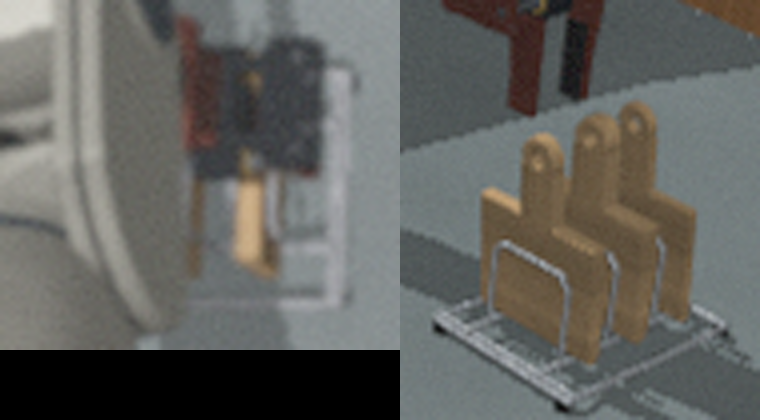

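The fingers are right over the target's handle: their centre is at about (547,104) and the handle tip at (543,137). I'll make a small correction and descend.

>>> arm_command:
  series:
    - {"linear": [-0.004, -0.0045, 0], "turn": 0.005}
    - {"linear": [0, 0, 0.02], "turn": 0}
    - {"linear": [0, 0, 0.02], "turn": 0}
    - {"linear": [0, 0, 0.02], "turn": 0}
    - {"linear": [0, 0, 0.014], "turn": 0}
    - {"linear": [0, 0, 0], "turn": 0}

```text
t: 2.7
ee_pos: [512.6, 213.3, 156.0]
orientation: [0.16, -3.134, 0.002]
ft_force: [-0.4, -0.1, 0.4]
width: 41.9
grasp_force: 0.0
```

>>> arm_command:
  series:
    - {"linear": [0, 0, 0], "turn": 0}
    - {"linear": [0, 0, 0], "turn": 0}
    - {"linear": [0, 0, 0], "turn": 0}
    - {"linear": [0, 0, 0], "turn": 0}
    - {"linear": [0, 0, 0], "turn": 0}
  jaw: -1

```text
t: 3.2
ee_pos: [514.2, 214.4, 158.5]
orientation: [-0.157, 3.136, 0.004]
ft_force: [-0.6, 4.9, 1.6]
width: 13.7
grasp_force: 29.3
```

```bash
python3 - <<'E'
from h import *
to([512,213.5,240],5.8)
E
```

```text
yaw 5.74 turn -0.001 shift [ 0.0022 -0.0005 -0.0815] pos [514.2 214.4 158.5] F [-0.59  4.86  1.59] M [1.303 0.336 0.016] w 13.73 t 3.2
```

>>> arm_command:
  series:
    - {"linear": [0, 0, -0.01], "turn": 0}
    - {"linear": [0, 0, -0.01], "turn": 0}
    - {"linear": [0, 0, -0.015], "turn": 0}
    - {"linear": [0, 0, -0.02], "turn": 0}
    - {"linear": [0, 0, -0.02], "turn": 0}
    - {"linear": [0, 0, -0.02], "turn": 0}
    - {"linear": [0, 0, 0], "turn": 0}
    - {"linear": [0, 0, 0], "turn": 0}

```text
t: 4.0
ee_pos: [513.7, 213.2, 252.6]
orientation: [-0.159, 3.137, 0.0]
ft_force: [-0.3, 0.4, -1.6]
width: 12.4
grasp_force: 30.0
```

```bash
python3 - <<'E'
from h import *
to([512,213.5,240],5.8)
S=cam('scene');T=cam('top')
b=cv2.resize(S[0]['frame'][60:190,270:390],None,fx=4,fy=4,interpolation=cv2.INTER_CUBIC);cv2.imwrite('pics/4.png',b)
# rectify block top from both views; mean brightness along slots' direction
th=np.radians(-12.3);ex=np.array([np.cos(th),np.sin(th)]);ey=np.array([-np.sin(th),np.cos(th)])
for n,c,ctr in(('top',T,[551,-113.6]),('scene',S,[553,-114.5])):
    ys=np.arange(-88,89,1.);xs=np.arange(-40,41,4.) if n=='top' else np.arange(20,50,3.)
    P=np.array([[ctr+ex*x+ey*y for y in ys] for x in xs])
    M=np.array([[proj(c,[*q,60]) for q in r] for r in P]).astype(np.float32)
    g=cv2.remap(c[0]['frame'],M,None,cv2.INTER_CUBIC).astype(float)
    s=(g[...,2]).mean(0);print(n);print(' '.join(f'{int(y)}:{int(v)}' for y,v in zip(ys[::2],s[::2])))
E
```

```text
yaw 5.79 turn -0.0001 shift [0.0017 0.0005 0.0126] pos [513.7 213.2 252.6] F [-0.29  0.42 -1.59] M [-0.025 -0.024 -0.03 ] w 12.41 t 4.0
top
-88:144 -86:145 -84:151 -82:162 -80:174 -78:183 -76:188 -74:189 -72:186 -70:180 -68:170 -66:161 -64:156 -62:155 -60:155 -58:156 -56:157 -54:158 -52:162 -50:170 -48:179 -46:187 -44:189 -42:188 -40:184 -38:175 -36:166 -34:159 -32:156 -30:155 -28:156 -26:157 -24:158 -22:163 -20:172 -18:180 -16:186 -14:188 -12:187 -10:182 -8:174 -6:165 -4:158 -2:154 0:152 2:152 4:156 6:165 8:176 10:184 12:187 14:188 16:188 18:187 20:183 22:175 24:164 26:153 28:146 30:148 32:161 34:175 36:184 38:188 40:188 42:187 44:187 46:188 48:187 50:182 52:170 54:155 56:149 58:158 60:174 62:184 64:187 66:188 68:187 70:187 72:188 74:187 76:183 78:171 80:153 82:132 84:117 86:111 88:112
scene
-88:118 -86:118 -84:114 -82:108 -80:125 -78:155 -76:164 -74:165 -72:164 -70:166 -68:162 -66:147 -64:136 -62:136 -60:147 -58:161 -56:149 -54:127 -52:116 -50:113 -48:107 -46:112 -44:141 -42:161 -40:166 -38:162 -36:150 -34:141 -32:132 -30:123 -28:118 -26:117 -24:115 -22:109 -20:113 -18:138 -16:160 -14:165 -12:165 -10:167 -8:160 -6:126 -4:106 -2:112 0:116 2:112 4:105 6:117 8:148 10:164 12:166 14:163 16:164 18:164 20:167 22:161 24:136 26:118 28:111 30:105 32:109 34:138 36:160 38:165 40:165 42:163 44:163 46:163 48:165 50:166 52:157 54:133 56:109 58:110 60:141 62:162 64:164 66:164 68:163 70:163 72:163 74:164 76:165 78:165 80:152 82:130 84:117 86:115 88:117
```

View pics/4.png

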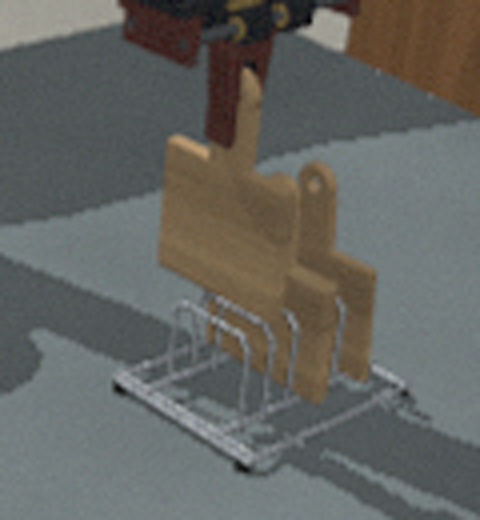

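The board is now free and upright, and 12.4 mm thick. The profiles give slot widths of about 6, 10, 14, 18 and 22 mm, so slot c is expected. Next I need a finer fix on the block's yaw, by fitting lines to the lip edges.

```bash
python3 - <<'E'
from h import *
S=cam('scene');T=cam('top')
th=np.radians(-12.3);ex=np.array([np.cos(th),np.sin(th)]);ey=np.array([-np.sin(th),np.cos(th)]);ctr=np.array([552,-113.9])
for n,c,edges in(('top',T,[-7.4,7.1,24,33,52.5,59,-20,-49]),('scene',S,[-44,-18,-6.5,8,24.5,34,59.5])):
    ys=np.arange(-90,90,.25);xs=np.arange(-44,45,2.) if n=='top' else np.arange(-40,50,2.)
    M=np.array([[proj(c,[*(ctr+ex*x+ey*y),60]) for y in ys] for x in xs]).astype(np.float32)
    g=cv2.remap(c[0]['frame'],M,None,cv2.INTER_CUBIC)[...,2].astype(float)
    g=cv2.GaussianBlur(g,(1,1),0) if 0 else cv2.blur(g,(5,3)); d=np.abs(np.gradient(g,axis=1))
    for e in edges:
        i=np.abs(ys-e)<4.5; w=d[:,i]**2; pos=(w*ys[i]).sum(1)/w.sum(1)
        k=np.ones(len(xs),bool)
        for _ in range(3):
            f=np.polyfit(xs[k],pos[k],1); r=pos-np.polyval(f,xs); k=np.abs(r)<2*r[k].std()+.05
        print(n,e,'y0 %.2f slope deg %.2f res %.2f n %d'%(f[1],np.degrees(np.arctan(f[0])),r[k].std(),k.sum()))
E
```

```text
top -7.4 y0 -7.10 slope deg -0.20 res 0.26 n 45
top 7.1 y0 7.08 slope deg 0.70 res 0.28 n 40
top 24 y0 24.07 slope deg 0.29 res 0.20 n 41
top 33 y0 32.77 slope deg 0.46 res 0.27 n 45
top 52.5 y0 52.38 slope deg -0.06 res 0.14 n 44
top 59 y0 59.14 slope deg -0.12 res 0.13 n 43
top -20 y0 -19.78 slope deg 0.41 res 0.27 n 42
top -49 y0 -49.33 slope deg 1.13 res 0.57 n 44
scene -44 y0 -44.45 slope deg -0.21 res 0.25 n 45
scene -18 y0 -18.47 slope deg -0.17 res 0.23 n 43
scene -6.5 y0 -6.29 slope deg -0.74 res 0.20 n 42
scene 8 y0 7.01 slope deg -0.26 res 0.13 n 45
scene 24.5 y0 23.94 slope deg -0.58 res 0.24 n 45
scene 34 y0 33.39 slope deg -0.09 res 0.18 n 40
scene 59.5 y0 59.08 slope deg -0.04 res 0.26 n 43
```

```bash
python3 -c "
from h import *
to([558,-86.2,230])"
```

```text
yaw 5.79 turn 0 shift [-0.0144 -0.3021  0.0216] pos [513.2 213.  251.5] F [ 0.09 -0.27 -1.33] M [0.05  0.074 0.032] w 12.39 t 4.2
```

>>> arm_command:
  series:
    - {"linear": [-0.001, -0.03, 0], "turn": 0}
    - {"linear": [-0.002, -0.04, 0], "turn": 0}
    - {"linear": [-0.002, -0.04, 0], "turn": 0}
    - {"linear": [-0.002, -0.04, 0], "turn": 0}
    - {"linear": [-0.002, -0.04, 0], "turn": 0}
    - {"linear": [-0.002, -0.04, 0], "turn": 0}
    - {"linear": [-0.002, -0.04, 0], "turn": 0}
    - {"linear": [-0.001, -0.022, 0], "turn": 0}
    - {"linear": [0, -0.01, 0], "turn": 0}
    - {"linear": [0, 0, 0], "turn": 0.105}

```text
t: 5.2
ee_pos: [558.0, -86.8, 251.9]
orientation: [-0.011, -3.14, -0.0]
ft_force: [-0.5, 0.2, -1.2]
width: 12.3
grasp_force: 30.0
```

>>> arm_command:
  series:
    - {"linear": [0, 0, 0.01], "turn": 0.105}
    - {"linear": [0, 0, 0.01], "turn": 0.106}
    - {"linear": [0, 0, 0], "turn": 0}
    - {"linear": [0, 0, 0], "turn": 0}

```text
t: 5.6
ee_pos: [558.0, -85.2, 232.4]
orientation: [-0.331, -3.123, -0.0]
ft_force: [0.3, -0.1, -0.7]
width: 12.0
grasp_force: 30.0
```

```bash
python3 -c "
from h import *
for i in range(4):
  cam('top'); to([558,-86.2,210],-12.3)"
```

```text
yaw -12.13 turn 0.003 shift [ 0.0001 -0.001   0.0228] pos [558.3 -85.3 232.8] F [-0.18 -0.06 -1.92] M [ 0.031 -0.022  0.061] w 12.52 t 5.65
yaw -12.16 turn 0.0024 shift [ 0.0003 -0.0009  0.023 ] pos [558.5 -85.4 233. ] F [ 1.22  0.68 -1.11] M [-0.028 -0.04   0.028] w 12.21 t 5.7
yaw -12.2 turn 0.0018 shift [ 0.0004 -0.0008  0.0231] pos [558.5 -85.5 233.1] F [-0.29 -0.03 -1.56] M [-0.008  0.027 -0.01 ] w 12.22 t 5.75
yaw -12.22 turn 0.0014 shift [ 0.0004 -0.0007  0.0232] pos [558.5 -85.6 233.2] F [-0.26  0.99 -1.08] M [ 0.045 -0.022 -0.004] w 12.43 t 5.8
```

>>> arm_command:
  series:
    - {"linear": [0, -0.0007, 0.01], "turn": 0.001}
    - {"linear": [0, 0, 0.01], "turn": 0}
    - {"linear": [0, 0, 0.008], "turn": 0}
    - {"linear": [0, 0, 0], "turn": 0}
    - {"linear": [0, 0, 0], "turn": 0}

```text
t: 6.3
ee_pos: [557.9, -86.5, 204.2]
orientation: [-0.338, -3.122, -0.0]
ft_force: [0.7, -0.3, -1.6]
width: 12.5
grasp_force: 30.0
```

>>> arm_command:
  series:
    - {"linear": [0, 0, 0.002], "turn": 0}
    - {"linear": [0, 0, 0.001], "turn": 0}
    - {"linear": [0, 0, 0], "turn": 0}

```text
t: 6.6
ee_pos: [558.1, -86.5, 201.7]
orientation: [0.338, 3.123, 0.0]
ft_force: [-0.4, -0.2, -1.8]
width: 12.4
grasp_force: 30.0
```

>>> arm_command:
  series:
    - {"linear": [0, 0, 0.002], "turn": 0}
    - {"linear": [0, 0, 0], "turn": 0}

```text
t: 6.8
ee_pos: [558.3, -86.7, 199.8]
orientation: [0.338, 3.123, -0.001]
ft_force: [-0.1, -1.1, -0.8]
width: 12.5
grasp_force: 30.0
```

>>> arm_command:
  series:
    - {"linear": [0, 0, 0.0015], "turn": 0}
    - {"linear": [0, 0, 0], "turn": 0}

```text
t: 7.0
ee_pos: [558.6, -86.8, 199.2]
orientation: [0.338, 3.122, -0.001]
ft_force: [-2.3, -1.0, 6.9]
width: 12.6
grasp_force: 30.0
```

>>> arm_command:
  series:
    - {"linear": [0, 0, 0.0015], "turn": 0}
    - {"linear": [0, 0, 0], "turn": 0}

```text
t: 7.2
ee_pos: [558.9, -86.8, 199.0]
orientation: [0.338, 3.121, -0.001]
ft_force: [-4.5, -0.6, 16.7]
width: 12.5
grasp_force: 30.0
```

Slot b refuses the board: it is well centred there, with 17 N of vertical force and almost no side force. I'll lift and move on to slot c.

>>> arm_command:
  series:
    - {"linear": [0, 0, -0.006], "turn": 0}
    - {"linear": [0, 0, -0.006], "turn": 0}
    - {"linear": [0, -0.014, 0], "turn": 0}
    - {"linear": [0, -0.014, 0], "turn": 0}
    - {"linear": [0, 0, 0], "turn": 0}
    - {"linear": [0, 0, 0], "turn": 0}

```text
t: 7.8
ee_pos: [551.7, -114.6, 208.3]
orientation: [-0.341, -3.122, -0.0]
ft_force: [-0.3, 0.2, -1.5]
width: 12.6
grasp_force: 30.0
```

```bash
python3 -c "
from h import *
for i in range(2):
  cam('top'); to([552,-113.9,200],-12.3)"
```

```text
yaw -12.43 turn -0.0022 shift [-0.0001  0.0003  0.0083] pos [ 551.8 -114.2  208.3] F [ 0.38  0.39 -1.67] M [0.037 0.051 0.036] w 12.3 t 7.85
yaw -12.39 turn -0.0016 shift [-0.      0.      0.0084] pos [ 551.9 -113.9  208.4] F [-0.68  0.6  -1.3 ] M [-0.018  0.009  0.016] w 12.0 t 7.9
```

>>> arm_command:
  series:
    - {"linear": [0, 0, 0.004], "turn": -0.001}
    - {"linear": [0, 0, 0.004], "turn": 0}
    - {"linear": [0, 0, 0.001], "turn": 0}
    - {"linear": [0, 0, 0], "turn": 0}

```text
t: 8.3
ee_pos: [551.9, -113.6, 199.2]
orientation: [-0.336, -3.123, -0.0]
ft_force: [0.6, 0.4, -1.7]
width: 12.3
grasp_force: 30.0
```

>>> arm_command:
  series:
    - {"linear": [0, 0, 0.0015], "turn": 0}
    - {"linear": [0, 0, 0], "turn": 0}

```text
t: 8.5
ee_pos: [552.1, -113.7, 198.1]
orientation: [-0.337, -3.123, -0.0]
ft_force: [-0.3, -0.0, -0.7]
width: 12.6
grasp_force: 30.0
```

>>> arm_command:
  series:
    - {"linear": [0, 0, 0.0015], "turn": 0}
    - {"linear": [0, 0, 0], "turn": 0}

```text
t: 8.7
ee_pos: [552.0, -113.8, 196.6]
orientation: [-0.337, -3.123, -0.0]
ft_force: [-0.6, 0.5, -1.6]
width: 12.2
grasp_force: 30.0
```

```bash
python3 -c "
from h import *
to([552,-113.9,195],-12.3)"
```

```text
yaw -12.31 turn -0.0001 shift [ 0.     -0.0001  0.0016] pos [ 552.  -113.8  196.6] F [-0.58  0.49 -1.65] M [ 0.013  0.023 -0.007] w 12.16 t 8.7
```

No contact, so it is going in. I'll continue in small steps.

>>> arm_command:
  series:
    - {"linear": [0, 0, 0.0015], "turn": 0}
    - {"linear": [0, 0, 0.0015], "turn": 0}
    - {"linear": [0, 0, 0], "turn": 0}

```text
t: 9.0
ee_pos: [552.0, -113.8, 193.4]
orientation: [-0.337, -3.123, -0.0]
ft_force: [1.0, -0.0, -1.6]
width: 12.5
grasp_force: 30.0
```

>>> arm_command:
  series:
    - {"linear": [0, 0, 0.0015], "turn": 0}
    - {"linear": [0, 0, 0.0015], "turn": 0}
    - {"linear": [0, 0, 0], "turn": 0}

```text
t: 9.3
ee_pos: [552.0, -113.8, 190.4]
orientation: [-0.337, -3.123, -0.0]
ft_force: [0.2, -0.6, -1.4]
width: 12.4
grasp_force: 30.0
```

>>> arm_command:
  series:
    - {"linear": [0, 0, 0.002], "turn": 0}
    - {"linear": [0, 0, 0.002], "turn": 0}
    - {"linear": [0, 0, 0], "turn": 0}

```text
t: 9.6
ee_pos: [551.9, -113.8, 186.3]
orientation: [-0.337, -3.123, -0.0]
ft_force: [-0.5, 0.3, -1.1]
width: 12.2
grasp_force: 30.0
```

>>> arm_command:
  series:
    - {"linear": [0, 0, 0.003], "turn": 0}
    - {"linear": [0, 0, 0.003], "turn": 0}
    - {"linear": [0, 0, 0.003], "turn": 0}
    - {"linear": [0, 0, 0], "turn": 0}

```text
t: 10.0
ee_pos: [551.8, -113.7, 177.1]
orientation: [-0.337, -3.123, -0.0]
ft_force: [-0.8, -0.1, -1.1]
width: 12.4
grasp_force: 30.0
```

>>> arm_command:
  series:
    - {"linear": [0, 0, 0.003], "turn": 0}
    - {"linear": [0, 0, 0.003], "turn": 0}
    - {"linear": [0, 0, 0.003], "turn": 0}
    - {"linear": [0, 0, 0.003], "turn": 0}
    - {"linear": [0, 0, 0.003], "turn": 0}
    - {"linear": [0, 0, 0], "turn": 0}

```text
t: 10.6
ee_pos: [551.8, -113.8, 162.2]
orientation: [-0.337, -3.123, -0.0]
ft_force: [0.3, 0.6, -0.9]
width: 12.7
grasp_force: 30.0
```

>>> arm_command:
  series:
    - {"linear": [0, 0, 0.0015], "turn": 0}
    - {"linear": [0, 0, 0.0015], "turn": 0}
    - {"linear": [0, 0, 0], "turn": 0}

```text
t: 10.9
ee_pos: [552.0, -113.8, 159.5]
orientation: [-0.337, -3.123, -0.0]
ft_force: [0.2, 1.5, -1.5]
width: 12.3
grasp_force: 30.0
```

```bash
python3 - <<'E'
from h import *
to([552,-113.9,156.5],-12.3)
S=cam('scene');save(S,'5.png',(190,100,300,250),4)
E
```

```text
yaw -12.31 turn -0.0001 shift [ 0.     -0.0001  0.003 ] pos [ 552.  -113.8  159.5] F [ 0.2   1.47 -1.45] M [ 0.002  0.088 -0.031] w 12.32 t 10.9
```

View pics/5.png

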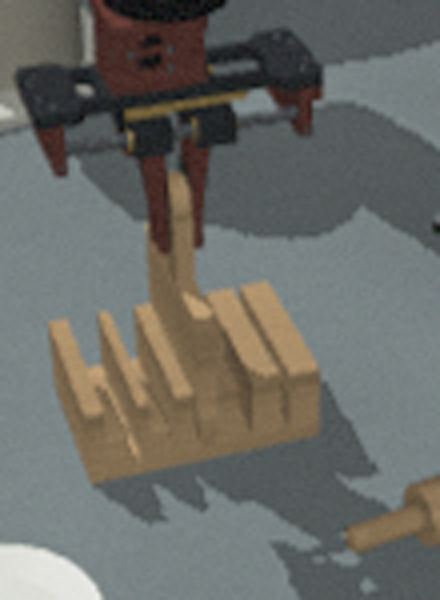

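The board is in the middle slot, at about (200,350), upright and nearly down. Now I'll feel for the floor.

>>> arm_command:
  series:
    - {"linear": [0, 0, 0.0015], "turn": 0}
    - {"linear": [0, 0, 0], "turn": 0}

```text
t: 11.15
ee_pos: [552.0, -113.8, 158.0]
orientation: [-0.337, -3.123, -0.0]
ft_force: [-0.2, 0.9, -0.7]
width: 12.5
grasp_force: 30.0
```

>>> arm_command:
  series:
    - {"linear": [0, 0, 0.001], "turn": 0}
    - {"linear": [0, 0, 0], "turn": 0}

```text
t: 11.35
ee_pos: [552.2, -113.9, 157.2]
orientation: [0.337, 3.123, -0.0]
ft_force: [0.2, 0.5, -1.5]
width: 11.9
grasp_force: 30.0
```

>>> arm_command:
  series:
    - {"linear": [0, 0, 0.001], "turn": 0}
    - {"linear": [0, 0, 0], "turn": 0}

```text
t: 11.55
ee_pos: [552.3, -113.9, 157.0]
orientation: [0.337, 3.123, -0.0]
ft_force: [-2.6, 1.3, 6.8]
width: 12.3
grasp_force: 30.0
```

The floor is at 157, as predicted, with 7 N of contact. I'll release.

>>> arm_command:
  series:
    - {"linear": [0, 0, 0], "turn": 0}
    - {"linear": [0, 0, 0], "turn": 0}
    - {"linear": [0, 0, 0], "turn": 0}
    - {"linear": [0, 0, 0], "turn": 0}
    - {"linear": [0, 0, 0], "turn": 0}
  jaw: -0.05

```text
t: 12.05
ee_pos: [552.1, -113.8, 156.1]
orientation: [-0.337, -3.123, -0.0]
ft_force: [-0.5, 0.6, -0.7]
width: 41.6
grasp_force: 0.0
```

>>> arm_command:
  series:
    - {"linear": [0, 0, -0.01], "turn": 0}
    - {"linear": [0, 0, -0.02], "turn": 0}
    - {"linear": [0, 0, -0.03], "turn": 0}
    - {"linear": [0, 0, -0.03], "turn": 0}
    - {"linear": [0, 0, -0.02], "turn": 0}
    - {"linear": [0.03, 0, 0], "turn": 0}
    - {"linear": [0.04, 0, 0], "turn": 0}
    - {"linear": [0.04, 0, 0], "turn": 0}
    - {"linear": [0.03, 0, 0], "turn": 0}
    - {"linear": [0, 0, 0], "turn": 0}

```text
t: 13.05
ee_pos: [411.8, -83.2, 266.5]
orientation: [-0.337, -3.122, -0.0]
ft_force: [0.5, -0.9, 0.5]
width: 41.8
grasp_force: 0.0
```

```bash
python3 - <<'E'
from h import *
to([552,-113.9,156.5],-12.3)
S=cam('scene');T=cam('top')
b=cv2.resize(S[0]['frame'][110:250,200:385],None,fx=2.5,fy=2.5,interpolation=cv2.INTER_CUBIC);a=cv2.resize(T[0]['frame'][175:245,232:302],None,fx=4,fy=4,interpolation=cv2.INTER_CUBIC)
a=cv2.copyMakeBorder(a,0,b.shape[0]-a.shape[0],0,0,0);cv2.imwrite('pics/6.png',np.hstack([a,b]))
E
```

```text
yaw -12.31 turn -0.0001 shift [-0.1437 -0.0002  0.1097] pos [411.8 -83.2 266.5] F [ 0.46 -0.91  0.51] M [-0.053 -0.003  0.054] w 41.84 t 13.05
```

View pics/6.png

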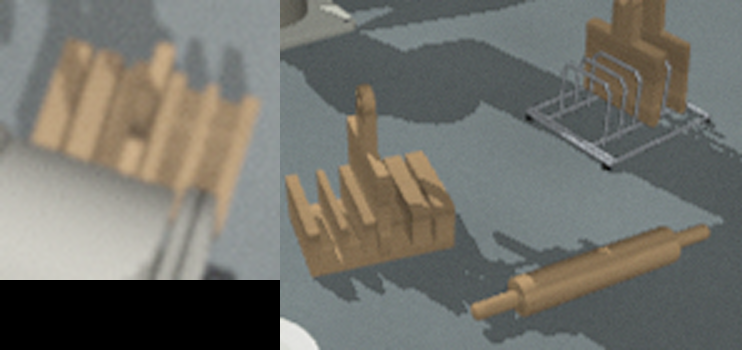

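The board stands upright in the middle slot, with its handle at about (365,110). The other two boards and the pin are undisturbed, and the arm is clear.

```bash
python3 -c "
from h import *
print(ctrl.close_job())"
```

```text
the job is handed in; nothing more can be done
None
```

The board from the end gap (about 12.4 mm thick) stands upright and fully home in the middle slot: the next narrower slot refused it at about 17 N, I did not try the narrowest (about 6 mm in the images), and the job is handed in.

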